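# Set a scraper blank in the filing block

### The job

The flat steel scraper blank lies loose on the filing block and has to be set for filing its end. Without gripping or lifting it, push it with the fingertips flat against the steel fence and along the fence until about 20 mm of its right-hand end, as far as the line scribed across it, stands out past the block's right-hand end; then press the toggle clamp's lever all the way down so that the rubber foot locks the blank there. Leave the other things on the bench alone.

Things in the scene. Friction and masses are not known exactly. Their poses are not given: they have to be found in the camera images.
- filing_block: brown wooden filing block on a plywood foot, screwed on; origin on the bench; x across it, away from the robot, y along it to the left, z up; turned by up to 0.25 rad. Level top 40 mm above the bench, x -85 to 85 mm, y -80 to 130 mm. On it a steel fence strip runs along y: near face at x = 0, 12 mm thick, 9 mm high. Toggle clamp behind the fence at y = -45 mm, x 20 to 78 mm, 80 mm above the bench
- block_corner (a point): point on the block's top where the fence's near face meets the block's right-hand end (the end past which the blank must stand out): x = 0, y = -80, z = 40 mm of the filing block
- scraper_blank: flat steel scraper blank 50 (x) x 150 (y) x 6 mm, about 0.34 kg, loose on the block's top, nearly parallel to the fence. Origin at the centre of its underside; x across it (away from the robot), y along it (left), z up. A dark line is scribed across its top 20 mm from the right-hand end, a dark dot marks the left-hand end. Against the fence its origin lies 25 mm before the fence's near face
- clamp_lever (a joint): toggle clamp lever, rad: 0 = open, at the start (raised 43 degrees above level, pointing up and away from the robot), 0.75 = fully down on its stop, level, locked over centre. Pivot at x = 65, y = -45, z = 74 mm of the filing block, axis along y; lever 86 mm long. Stays where it is left; under 5 N pressed down at its grip moves it. It swings the clamp arm down over the blank
- lever_grip (a point): point on the centre line of the lever's black round grip (15 mm thick, from 35 to 86 mm from the pivot), 66 mm from the pivot
- clamp_foot: black rubber foot, 16 mm across, 11 mm high, on the end of the clamp arm; origin at its pressing face. Open, the arm stands raised over the fence, its end some 135 mm above the bench; with the lever down the sprung foot presses on the blank with several newtons, 26 mm before the fence's near face, at y = -45 mm of the filing block
- flat_file: bystander: flat file with a wooden handle, 270 mm long, lying on the bench right of the block, origin under its middle
- oil_can: bystander: small dark green oil can with spout, 66 x 75 x 140 mm, origin under its centre
- goblet: bystander: turned wooden goblet, 61 mm across, 118 mm high, origin under its centre
- sanding_block: bystander: cork sanding block 65 x 110 x 34 mm, origin under its centre
- try_square: bystander: try square 120 x 162 x 18 mm, origin under its centre
- chuck_key: bystander: steel chuck key 55 x 88 x 19 mm, origin under its centre

How it is judged (in metres and radians):
On the way:
1. with the clamp still open, the blank lies flat against the fence and stands out 14 to 26 mm past the block's right-hand end (y of scraper_blank in the frame of filing_block between -0.031 and -0.019 m and x of scraper_blank in the frame of filing_block above -0.029 m and angle between the y axis of scraper_blank and the y axis of filing_block, either way round below 0.04 rad and value of joint clamp_lever below 0.4 rad), for 0.2 s.
At the end, for the whole second after the job is handed in: The blank lies flat on the block, within 4 mm of the fence and within 0.04 rad of parallel to it, its right-hand end 14 to 26 mm past the block's right-hand end; the clamp lever is down (over 0.71 rad) and the rubber foot presses on the blank with more than 2 N (y of scraper_blank in the frame of filing_block between -0.031 and -0.019 m and x of scraper_blank in the frame of filing_block above -0.029 m and z of scraper_blank in the frame of filing_block between 0.037 and 0.042 m and angle between the y axis of scraper_blank and the y axis of filing_block, either way round below 0.04 rad and angle between scraper_blank's own z axis and vertical below 0.03 rad and linear speed of scraper_blank below 0.01 m/s and value of joint clamp_lever above 0.71 rad and contact force between clamp_foot and scraper_blank above 2 N); the robot touches nothing.
It fails at once if the blank is lifted or tipped off the block's top, or falls off it (z of scraper_blank in the frame of filing_block above 0.05 m or z of scraper_blank in the frame of filing_block below 0.03 m or angle between scraper_blank's own z axis and vertical above 0.15 rad).
It fails at once if a bystander is moved by more than 25 mm (distance of any of flat_file, oil_can, goblet, sanding_block, try_square, chuck_key from where it was at the start of the episode above 0.025 m).
It also fails if it takes over 48 s, if anything falls off the work surface, if the arm or the gripper's body presses on something with over 40 N, if the wrist force passes 120 N, or if a joint passes its speed limit or range.

### The arm

A 7-joint arm with a two-finger parallel gripper is mounted at the origin on a cart in front of the work surface, level with it; the furniture and walls round the work are solid. World frame = base frame: x ahead of the robot, y to its left, z up, the work surface at z = 0. Lengths are in mm, angles in rad, forces in N, time in s.
With the tool pointing down it reaches from about 400 to 850 mm from the base axis. Payload 10.4 kg.
Tool frame: the origin (TCP) lies between the finger pads; the fingertips stand 22 mm ahead of it and the grasp point (between the pads) lies 3 mm ahead of it; z points along the fingers, y is the direction in which the jaws open and shut (so a half turn about z gives the same grasp; the last joint's range is limited). The gripper opens to 85 mm and grips with 20 to 120 N. Pads are 22 mm wide; open, the fingers measure 114 mm over their backs; the gripper's body (76 mm by 85 mm) begins 54 mm behind the grasp point. The pads swing forward as they close: fully open they stand 13 mm farther back than shut.
Start: joints at [-1.309, 0.332, -0.065, 1.46, 0.022, 1.35, -0.088], TCP at [175.59, 599.848, 253.338] pointing down, gripper open.
Joint ranges: [-2.6, 2.6], [-0.5, 2.12], [-1.47, 1.34], [0.16, 2.42], [-1.27, 4.41], [0.06, 2.06], [-2.6, 2.6]. Speed limits (rad/s): [2.22, 2.22, 2.79, 2.79, 3.14, 3.14, 3.14].

### API

Orientations are given as a rotation vector (axis times angle).
In Python, from cell import sense, snapshot, job_done, recognise, spot_point gives the robot as it stands.
- The arm moves only by the tool arm_command, never from a script. Its argument "increments" is a list of rows, each a list of 6 numbers: the shift along the tool's x, y, z in m, then the turn, a rotation vector about the tool's x, y, z in degrees. In form: [[dx, dy, dz, wx, wy, wz], ...]. A call has exactly 8 rows; each row shifts and turns the commanded pose from where the row before left it, along the tool's axes as they then stand; what a row does not reach is not made up. A row lasts 1/10 s, in which the tool goes at most 50 mm and 8.59 degrees, less where a joint would pass 70% of its speed; a pose out of reach is approached as far as the arm can. A call with a gripper value outside its range is refused whole. "hand" is the opening in per cent of the stroke, from 0 (shut) to 100 (fully open), set as the call begins (left out, the last holds). The fingers move at their own pace and stop on an object; "squeeze" is the grip in N (left out, the last holds). Time passes only in rows, so rows that do not move let the fingers close, or fill a call up. It gives the time, the measured TCP pose, the force and the opening at its end, in the units of the state.
- sense(): the state, without advancing time (a new reading comes with each control period).
- snapshot(name): name is "side" or "top" or "wrist"; returns a dict with "img" (480x640x3 uint8, red, green, blue), "K" (3x3 intrinsics, pixels), "R" (3x3) and "t" (3): a world point X has camera coordinates R X + t; the wrist camera has in their place "T_tool_cam" (4x4, takes a point from camera to tool coordinates, whose origin is the TCP and whose axes are the flange's). Camera axes: x right, y down, z forward; pixel columns grow to the right and rows downward; lengths in mm; the calibration is good to about 2 mm. A picture is of the moment at which its call begins: read the wrist's pose just before it. There is no depth.
- job_done(): hands the job in, once; it reports no verdict.
Trained networks look in the newest picture that a camera, given by its name, has taken for a name from the list of things; names that differ only in an ending like _2 or _b are one class to them, and where a whole thing is asked for, a point or a joint stands for the part that bears it (a point fixed in the world has none). Each returns a list of dicts, best first, with "score" (0 to 1); they miss things now and then, are a little off and sometimes report something else, mostly with a low value. They report only what shows in the picture. A call takes as long as a camera call.
- recognise(camera, name): "centre" ([row, column] in pixels, amid what is visible of it).
- spot_point(camera, name): "centre" ([row, column] in pixels: a listed point, or the origin of a listed thing).
The state is a dict: "time_s": time; "q": joint angles; "dq": joint speeds; "tau": joint torques, N m; "ee_pos": TCP position; "orientation": TCP orientation; "wrist_force": force on the tool from outside, world axes, zero at the start; "torque": the same for the moment, N m; "width": finger opening in mm.
Only numpy, scipy, OpenCV 4.12 (cv2) and the standard library are available. Lean on these libraries where they do the work, as an engineer would, in place of code of your own. Each camera call takes 0.05 s, during which the arm holds its last target.

## Working session

There is one attempt and no reset: what is moved stays moved. The work goes in short steps, Python scripts to look and compute and a tool call to move; the robot and the scene stay as the last step left them, time stands still between calls to the robot, and variables do not carry over. Pictures are saved under pics/ and viewed, and the job is handed in when it is done.

Besides the shell and the picture viewer there is one more tool, called after "Request:" in YAML: its name, and indented under it one key for each argument. arm_command: Moves the arm, as the interface text tells. Its arguments: {"type":"object","properties":{"increments":{"type":"array"},"hand":{"type":"number"},"squeeze":{"type":"number"}},"required":["increments"]}

```bash
ls; mkdir -p pics
python3 - <<'E'
from cell import *
import cv2
s=sense();print({k:(v if not hasattr(v,'round') else v) for k,v in s.items()})
for c in ("top","side"):
    d=snapshot(c);cv2.imwrite(f"pics/{c}0.png",d["img"][:,:,::-1])
    print(c,d["K"],d["R"],d["t"])
    for n in ["block_corner","scraper_blank","lever_grip","clamp_foot","filing_block"]:
        print(n,spot_point(c,n)[:2])
E
```

```text
pics
{'time_s': 0.0, 'q': array([-1.30861218,  0.33288967, -0.06472995,  1.46096689,  0.02160559,
        1.34990391, -0.08847266]), 'dq': array([-1.44333755e-03, -4.16260346e-04, -1.12788199e-03,  4.71891526e-04,
       -5.28757509e-05, -1.59384765e-03, -5.97446276e-04]), 'tau': array([-5.94479006e-04, -6.25446081e+01,  4.86305309e-02, -3.91602695e+01,
        1.61307055e-02,  9.89294291e-03, -7.49626196e-06]), 'ee_pos': array([175.48279483, 599.48654373, 252.49266708]), 'orientation': array([-4.45685224e-01, -3.10967136e+00,  2.30065968e-03]), 'wrist_force': array([-0.60404006,  0.0553418 , -0.44620918]), 'torque': array([-0.00452257, -0.01652762, -0.05895559]), 'width': 85.4738924515451}
top [[464.73576045   0.         325.27942732]
 [  0.         464.73576045 226.48480143]
 [  0.           0.           1.        ]] [[ 0.00366631 -0.99995694 -0.00852504]
 [-0.99077696 -0.00247763 -0.13548015]
 [ 0.13545319  0.00894313 -0.99074338]] [ 189.45172962  538.78526719 1101.19465529]
block_corner [{'centre': [241.8, 359.1], 'score': 0.74}]
scraper_blank [{'centre': [257.8, 310.7], 'score':
[... 178 characters left out ...]
entre': [244.9, 322.1], 'score': 0.61}]
side [[520.87346775   0.         329.03925594]
 [  0.         520.87346775 243.70172765]
 [  0.           0.           1.        ]] [[-0.9552669  -0.29521155  0.0177562 ]
 [-0.20296112  0.61071982 -0.76539408]
 [ 0.21510911 -0.73475945 -0.64331689]] [ 546.79523943   88.45123695 1200.28131199]
block_corner [{'centre': [256.5, 346.1], 'score': 0.75}]
scraper_blank [{'centre': [291.9, 348.7], 'score': 0.56}]
lever_grip [{'centre': [216.5, 339.9], 'score': 0.6}, {'centre': [227.6, 292.3], 'score': 0.49}]
clamp_foot [{'centre': [291.2, 347.3], 'score': 0.56}, {'centre': [238.6, 342.5], 'score': 0.48}]
filing_block [{'centre': [291.4, 333.7], 'score': 0.77}]
```

Run:
```python
import cv2
for c,(r0,r1,c0,c1) in {"top":(150,330,200,440),"side":(180,360,230,470)}.items():
    im=cv2.imread(f"pics/{c}0.png")[r0:r1,c0:c1]
    cv2.imwrite(f"pics/{c}0z.png",cv2.resize(im,None,fx=3.3,fy=3.3,interpolation=cv2.INTER_CUBIC))
```

```text
(no output)
```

View pics/top0.png

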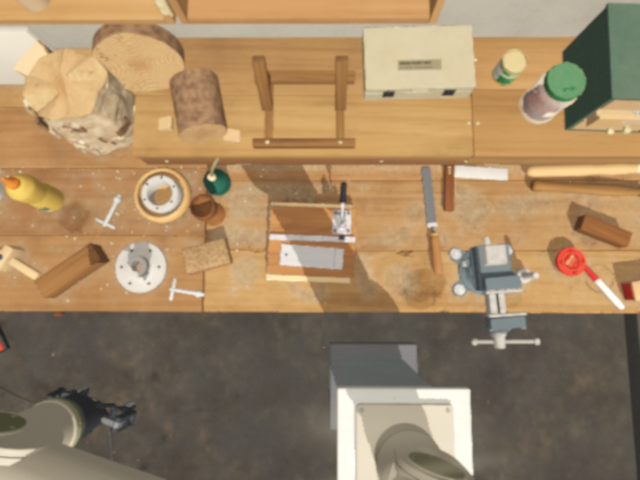

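View pics/side0.png

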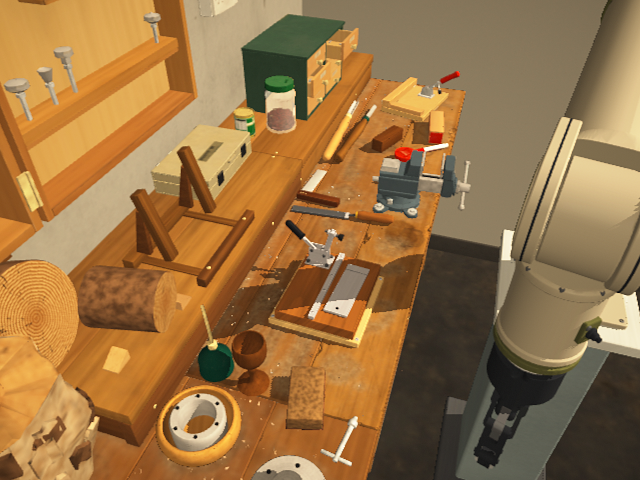

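```bash
sleep 1
```

```text
(no output)
```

View pics/top0z.png

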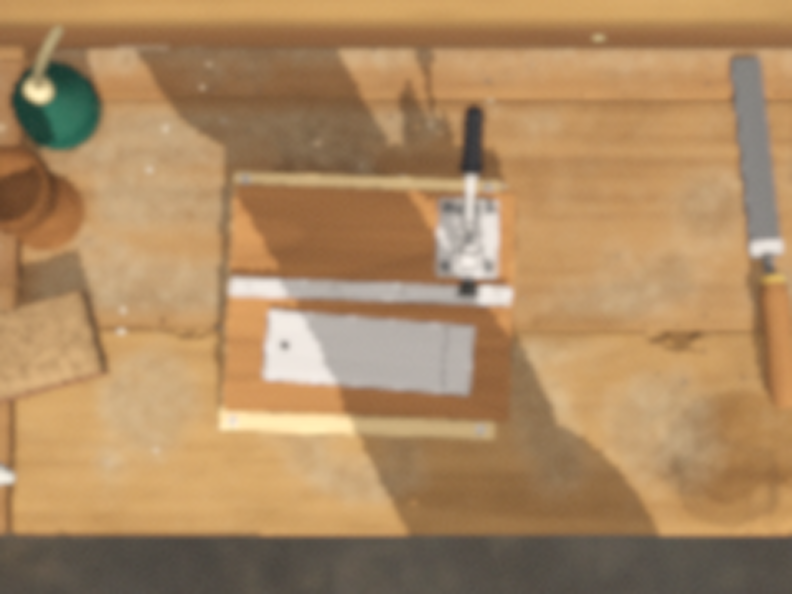

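View pics/side0z.png

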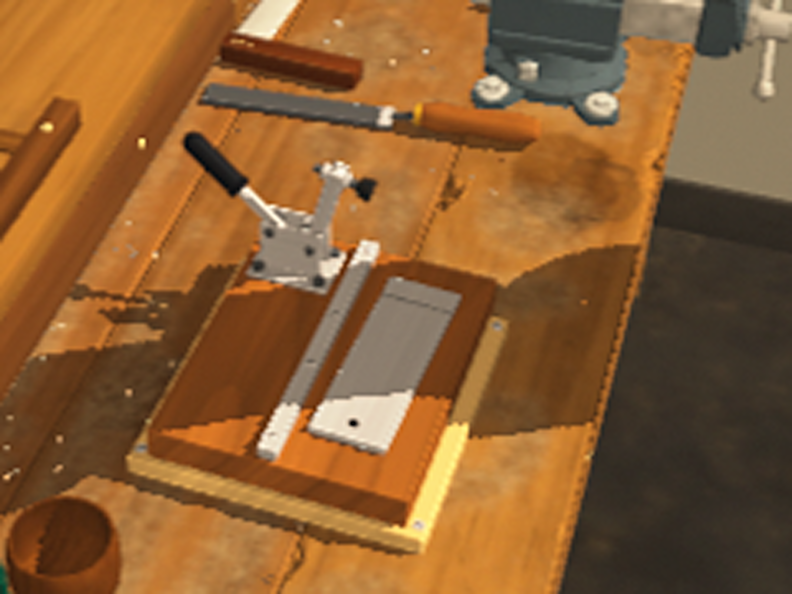

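```bash
cat > h.py <<'E'
import numpy as np, cv2
from scipy.optimize import least_squares
def proj(d,X):
    c=np.asarray(X,float)@d["R"].T+d["t"]; p=c@d["K"].T; return p[:,:2]/p[:,2:]
def ray(d,uv,z):
    k=np.linalg.inv(d["K"])@np.array([uv[0],uv[1],1.]); r=d["R"].T@k; o=-d["R"].T@d["t"]
    return o+r*(z-o[2])/r[2]
def pose2(p,X):
    X=np.asarray(X,float);c,s=np.cos(p[2]),np.sin(p[2])
    return np.c_[p[0]+c*X[:,0]-s*X[:,1],p[1]+s*X[:,0]+c*X[:,1],X[:,2]]
def wristcam(d,s):
    from scipy.spatial.transform import Rotation as Ro
    T=np.eye(4);T[:3,:3]=Ro.from_rotvec(s["orientation"]).as_matrix();T[:3,3]=s["ee_pos"]
    M=np.linalg.inv(T@d["T_tool_cam"]);return dict(K=d["K"],R=M[:3,:3],t=M[:3,3],img=d["img"])
E
python3 - <<'E'
from h import *
from cell import *
D={c:snapshot(c) for c in("top","side")}
z=lambda c,u:((np.array(u,float)+.5)/3.3-.5+({"top":(200,150),"side":(230,180)}[c]))
fb=[("top",(231,278),(12,130,49)),("top",(231,296),(0,130,49)),("top",(513,304),(0,-80,49)),("top",(513,288),(12,-80,49)),
("top",(508,418),(-85,-80,40)),("top",(223,411),(-85,130,40)),
("side",(378,245),(0,-80,49)),("side",(497,283),(-85,-80,40)),("side",(406,500),(-85,130,40)),("side",(150,432),(85,130,40))]
sb=[("top",(268,310),(25,75,46)),("top",(475,326),(25,-75,46)),("top",(470,394),(-25,-75,46)),("top",(263,380),(-25,75,46)),
("side",(390,277),(25,-75,46)),("side",(462,293),(-25,-75,46)),("side",(385,452),(-25,75,46)),("side",(308,428),(25,75,46))]
sb=[(a,b,(c[0],c[1],46)) for a,b,c in sb]
def fit(L):
    f=lambda p:np.concatenate([(proj(D[c],pose2(p,[X]))[0]-z(c,u)) for c,u,X in L])
    r=least_squares(f,[640,0,0]);print(r.x,f(r.x).reshape(-1,2).round(1).tolist());return r.x
B=fit(fb);S=fit(sb)
c,s=np.cos(B[2]),np.sin(B[2]);d=S-B
print("blank in block",c*d[0]+s*d[1],-s*d[0]+c*d[1],d[2])
for c in D:
    im=D[c]["img"][:,:,::-1].copy();im=cv2.resize(im,None,fx=4,fy=4,interpolation=cv2.INTER_CUBIC)
    def pl(P,X,col):
        u=(proj(D[c],pose2(P,X))*4+1.5).round().astype(int);cv2.polylines(im,[u],True,col,1)
    pl(B,[(-85,-80,40),(85,-80,40),(85,130,40),(-85,130,40)],(0,255,0))
    pl(B,[(0,-80,49),(12,-80,49),(12,130,49),(0,130,49)],(255,0,0))
    pl(S,[(-25,-75,46),(25,-75,46),(25,75,46),(-25,75,46)],(0,0,255))
    a,b=(4*np.array({"top":(250,170),"side":(255,200)}[c]));cv2.imwrite(f"pics/{c}ov.png",im[b:b+520,a:a+640])
np.save("B.npy",B)
E
```

```text
[ 5.02154883e+02  1.97822516e+02 -2.98020755e-02] [[-0.7, 0.1], [-1.0, -0.5], [0.4, -0.1], [0.6, -0.2], [0.9, 0.9], [0.2, 0.1], [0.4, -0.8], [0.1, -0.8], [0.7, 1.2], [-1.5, 0.1]]
[ 4.64006316e+02  2.23492706e+02 -6.99010984e-02] [[0.8, 0.3], [-0.1, -0.0], [-0.0, 0.1], [0.5, -0.3], [0.0, 0.1], [-0.5, 1.0], [-0.0, -0.0], [0.1, 0.3]]
blank in block -38.89653917725564 24.52205314386038 -0.040099022878115044
```

View pics/topov.png

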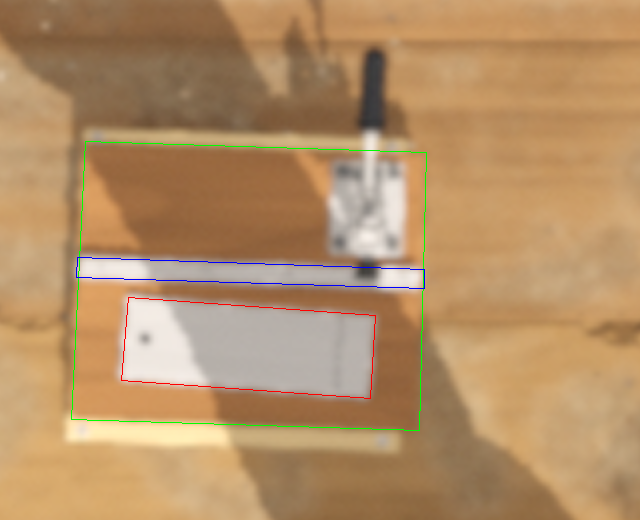

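View pics/sideov.png

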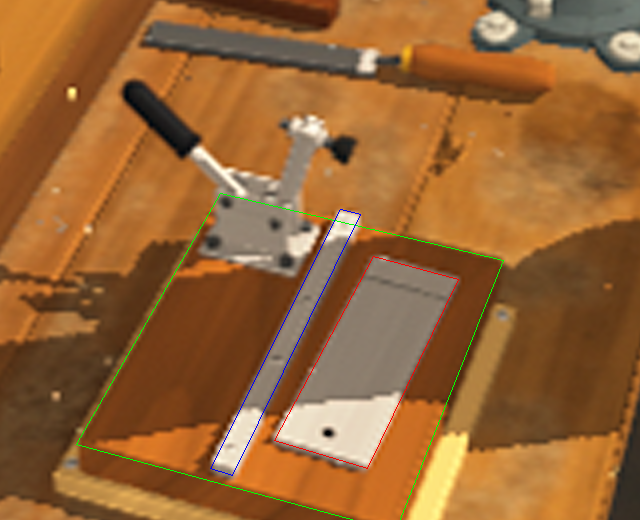

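Request:
arm_command:
  increments:
    - [0,0,0,0,0,-7.3]
    - [0,0,0,0,0,-7.3]
    - [-0.026,-0.038,0,0,0,0]
    - [-0.026,-0.038,0,0,0,0]
    - [-0.026,-0.038,0,0,0,0]
    - [-0.026,-0.038,0,0,0,0]
    - [-0.026,-0.038,0,0,0,0]
    - [-0.026,-0.038,0,0,0,0]
  hand: 0
  squeeze: 30

```text
time_s: 1.5
ee_pos: [325.5, 365.6, 253.6]
orientation: [0.047, 3.141, 0.001]
wrist_force: [0.6, 1.0, 1.1]
width: -0.1
```

Request:
arm_command:
  increments:
    - [-0.019,-0.027,0,0,0,0]
    - [-0.019,-0.027,0,0,0,0]
    - [-0.019,-0.027,0,0,0,0]
    - [-0.019,-0.027,0,0,0,0]
    - [-0.017,-0.027,0,0,0,0]
    - [0,0,0.02,0,0,0]
    - [0,0,0.03,0,0,0]
    - [0,0,0.02,0,0,0]

```text
time_s: 2.3
ee_pos: [413.3, 229.0, 181.9]
orientation: [-0.048, -3.141, 0.0]
wrist_force: [0.1, -0.1, 0.1]
width: 0.0
```

Run:
```python
from h import *
from cell import *
s=sense();print(s["ee_pos"],s["orientation"],s["wrist_force"])
d=snapshot("wrist");w=wristcam(d,s);B=np.load("B.npy")
cv2.imwrite("pics/w1r.png",d["img"][:,:,::-1])
im=d["img"][:,:,::-1].copy()
for P,X,col in((B,[(-85,-80,40),(85,-80,40),(85,130,40),(-85,130,40)],(0,255,0)),(B,[(0,-80,40),(0,130,40)],(255,0,0)),([464,223.5,-.07],[(-25,-75,46),(25,-75,46),(25,75,46),(-25,75,46)],(0,0,255))):
    cv2.polylines(im,[proj(w,pose2(P,X)).round().astype(int)],True,col,1)
cv2.imwrite("pics/w1.png",im)
```

```text
[413.32902222 229.04867582 181.94424488] [-4.81209734e-02 -3.14072806e+00  2.58650091e-04] [ 0.10611526 -0.07779562  0.12408555]
```

View pics/w1.png

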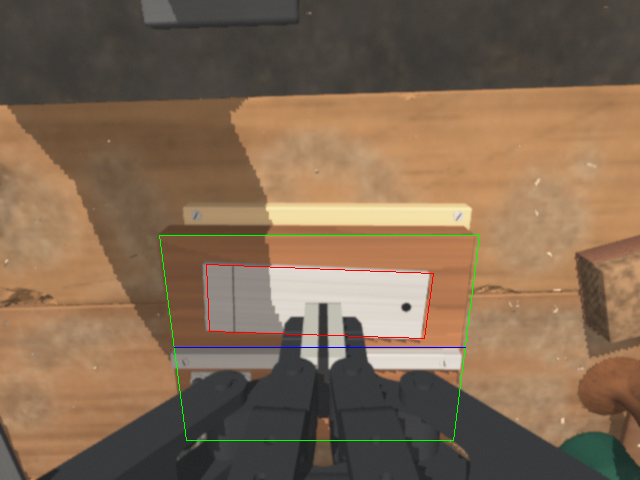

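Request:
arm_command:
  increments:
    - [0,0,0.03,0,0,0]
    - [0,0,0.03,0,0,0]
    - [0,0,0.03,0,0,0]
    - [0,0,0.015,0,0,0]
    - [0,0,0.008,0,0,0]
    - [0,0,0,0,0,0]
    - [0,0,0,0,0,0]
    - [0,0,0,0,0,0]

```text
time_s: 3.15
ee_pos: [414.3, 230.1, 71.4]
orientation: [0.047, 3.14, 0.002]
wrist_force: [-0.2, 0.7, 0.1]
width: -0.1
```

Request:
arm_command:
  increments:
    - [0,-0.004,0.0035,0,0,0]
    - [0,0,0.003,0,0,0]
    - [-0.003,0,0,0,0,0]
    - [-0.003,0,0,0,0,0]
    - [-0.003,0,0,0,0,0]
    - [-0.003,0,0,0,0,0]
    - [-0.003,0,0,0,0,0]
    - [-0.003,0,0,0,0,0]

```text
time_s: 3.95
ee_pos: [430.9, 225.1, 63.6]
orientation: [-0.047, -3.139, 0.001]
wrist_force: [-5.9, 0.6, 3.5]
width: -0.1
```

Request:
arm_command:
  increments:
    - [-0.002,0,-0.001,0,0,0]
    - [-0.002,0,0,0,0,0]
    - [-0.002,0,0,0,0,0]
    - [-0.002,0,0,0,0,0]
    - [-0.001,0,0,0,0,0]
    - [-0.001,0,0,0,0,0]
    - [0,0,0,0,0,0]
    - [0,0,0,0,0,0]

```text
time_s: 4.75
ee_pos: [441.1, 224.4, 64.6]
orientation: [-0.047, -3.14, 0.001]
wrist_force: [-5.0, -2.5, -0.6]
width: -0.2
```

```bash
cat > look.py <<'E'
import sys
from h import *
from cell import *
n=sys.argv[1]
s=sense();print(s["time_s"],s["ee_pos"],s["wrist_force"])
L=[]
for c,(r0,r1,c0,c1) in {"top":(190,300,250,400),"side":(210,340,250,400)}.items():
    im=snapshot(c)["img"][r0:r1,c0:c1,::-1]
    im=cv2.resize(im,None,fx=5.2 if c=="top" else 4,fy=5.2 if c=="top" else 4,interpolation=cv2.INTER_CUBIC)
    cv2.imwrite(f"pics/{c}{n}.png",im)
E
python3 look.py 2
```

```text
4.75 [441.10450093 224.36749754  64.60657138] [-5.01945616 -2.46190177 -0.59890226]
```

View pics/side2.png

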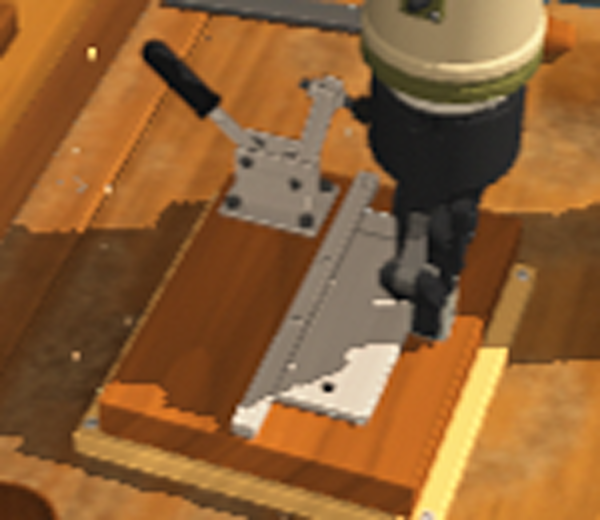

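View pics/top2.png

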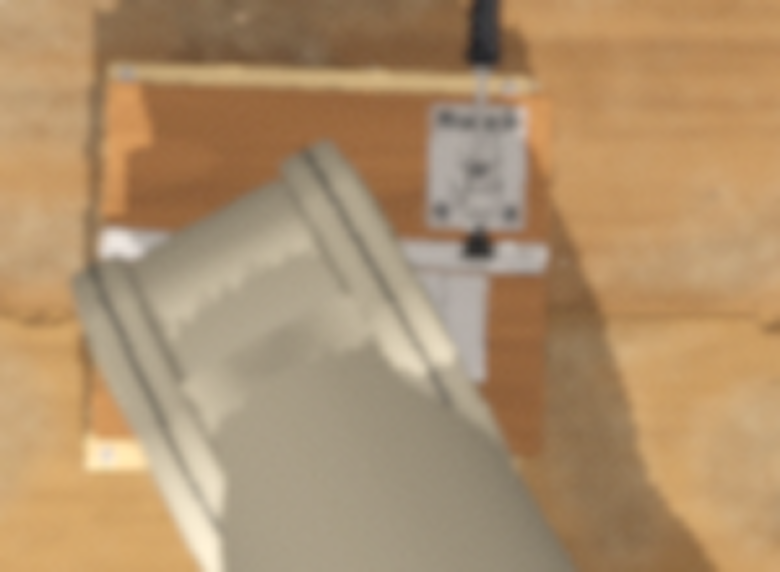

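Request:
arm_command:
  increments:
    - [-0.001,0,0,0,0,0]
    - [-0.001,0,0,0,0,0]
    - [-0.001,0,0,0,0,0]
    - [-0.001,0,0,0,0,0]
    - [0,0,0,0,0,0]
    - [0,0,0,0,0,0]
    - [0,0,0,0,0,0]
    - [0,0,0,0,0,0]

```text
time_s: 5.65
ee_pos: [442.4, 224.3, 64.2]
orientation: [-0.046, -3.135, 0.003]
wrist_force: [-17.6, -3.2, 9.8]
width: 0.2
```

Request:
arm_command:
  increments:
    - [0.012,0,0,0,0,0]
    - [0,0,-0.03,0,0,0]
    - [-0.01,0.026,0,0,0,0]
    - [-0.011,0.027,0,0,0,0]
    - [-0.011,0.026,0,0,0,0]
    - [-0.011,0.026,0,0,0,0]
    - [0,0,0.015,0,0,0]
    - [0,0,0,0,0,0]

```text
time_s: 6.45
ee_pos: [479.0, 328.4, 78.1]
orientation: [-0.046, -3.14, 0.002]
wrist_force: [0.2, -1.6, -1.0]
width: 0.0
```

```bash
python3 look.py 3
```

```text
6.45 [478.96768    328.43565218  78.1387455 ] [ 0.20918048 -1.61410607 -0.98880038]
```

View pics/side3.png

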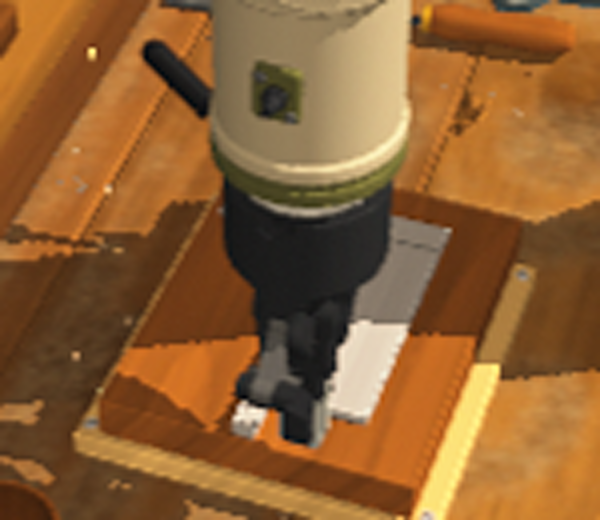

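Request:
arm_command:
  increments:
    - [0,0,0.008,0,0,0]
    - [0,0,0.005,0,0,0]
    - [0,-0.004,0,0,0,0]
    - [0,-0.004,0,0,0,0]
    - [0,-0.004,0,0,0,0]
    - [0,-0.004,0,0,0,0]
    - [0,-0.004,0,0,0,0]
    - [0,-0.003,0,0,0,0]

```text
time_s: 7.35
ee_pos: [479.0, 305.2, 66.9]
orientation: [0.048, 3.141, 0.0]
wrist_force: [-0.6, -0.3, -0.7]
width: -0.4
```

```bash
python3 look.py 4
python3 - <<'E'
from cell import *
import cv2
cv2.imwrite("pics/w4.png",snapshot("wrist")["img"][:,:,::-1])
E
```

```text
7.35 [478.9917582  305.16388435  66.93655425] [-0.62509943 -0.33642319 -0.7150971 ]
```

View pics/side4.png

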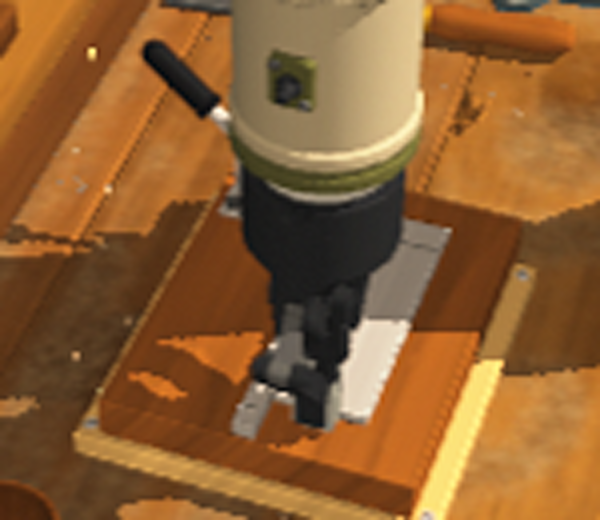

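View pics/w4.png

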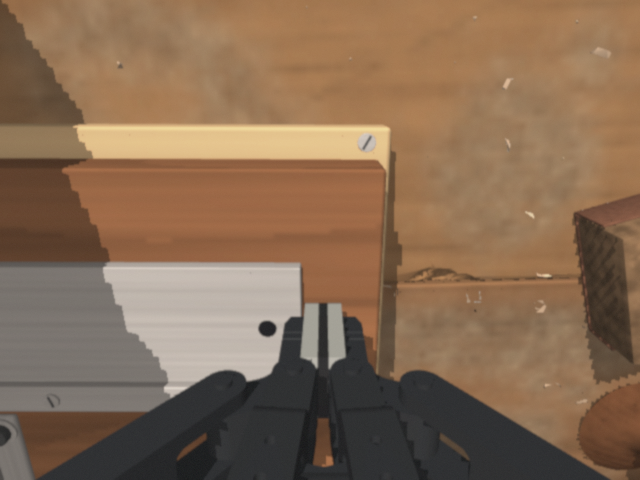

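Request:
arm_command:
  increments:
    - [0,0.003,0,0,0,0]
    - [0,0,0.0023,0,0,0]
    - [0,-0.003,0,0,0,0]
    - [0,-0.002,0,0,0,0]
    - [0,-0.003,0,0,0,0]
    - [0,-0.004,0,0,0,0]
    - [0,-0.004,0,0,0,0]
    - [0,-0.003,0,0,0,0]

```text
time_s: 8.3
ee_pos: [478.3, 289.3, 64.5]
orientation: [-0.047, -3.141, -0.0]
wrist_force: [-0.6, 2.5, -1.8]
width: 0.2
```

Pushing with about 2.5 N. On it goes.

Request:
arm_command:
  increments:
    - [0,-0.003,0,0,0,0]
    - [0,-0.003,0,0,0,0]
    - [0,-0.004,0,0,0,0]
    - [0,-0.004,0,0,0,0]
    - [0,-0.004,0,0,0,0]
    - [0,-0.003,0,0,0,0]
    - [0,-0.002,0,0,0,0]
    - [0,0,0,0,0,0]

```text
time_s: 9.1
ee_pos: [477.8, 266.3, 64.5]
orientation: [-0.047, -3.141, 0.0]
wrist_force: [-1.1, 1.9, 0.3]
width: -0.2
```

```bash
cat > wl.py <<'E'
import sys
from h import *
from cell import *
s=sense();print(s["time_s"],s["ee_pos"],s["wrist_force"])
d=snapshot("wrist");cv2.imwrite(f"pics/w{sys.argv[1]}.png",d["img"][:,:,::-1])
E
python3 look.py 5; python3 wl.py 5
```

```text
9.1 [477.75771794 266.30459768  64.53815608] [-1.07939708  1.88263343  0.31447731]
9.2 [477.98726084 266.30129252  64.5640228 ] [-0.36283837  0.70266728 -0.79898492]
```

View pics/top5.png

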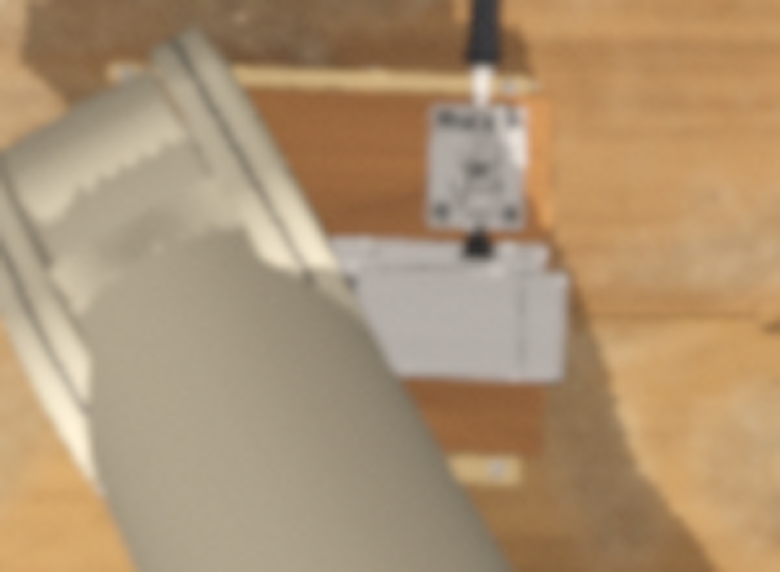

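View pics/w5.png

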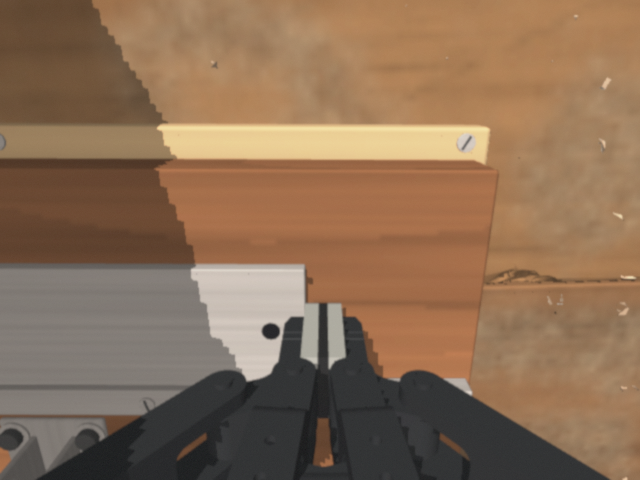

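View pics/side5.png

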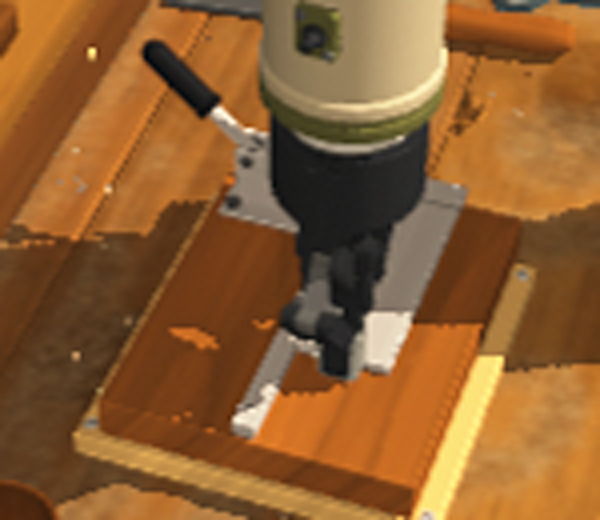

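Request:
arm_command:
  increments:
    - [0,-0.002,0,0,0,0]
    - [0,-0.002,0,0,0,0]
    - [0,-0.002,0,0,0,0]
    - [0,-0.002,0,0,0,0]
    - [0,-0.001,0,0,0,0]
    - [0,-0.001,0,0,0,0]
    - [0,0,0,0,0,0]
    - [0,0,0,0,0,0]

```text
time_s: 10.05
ee_pos: [477.5, 256.5, 64.6]
orientation: [0.047, 3.141, -0.0]
wrist_force: [-0.0, 1.6, -0.1]
width: 0.1
```

```bash
python3 look.py 6; python3 wl.py 6
```

```text
10.05 [477.51414325 256.52998448  64.55260399] [-0.02910673  1.62377535 -0.14519291]
10.15 [477.49420917 256.53825882  64.53824617] [0.40022661 1.23309815 0.58760364]
```

View pics/top6.png

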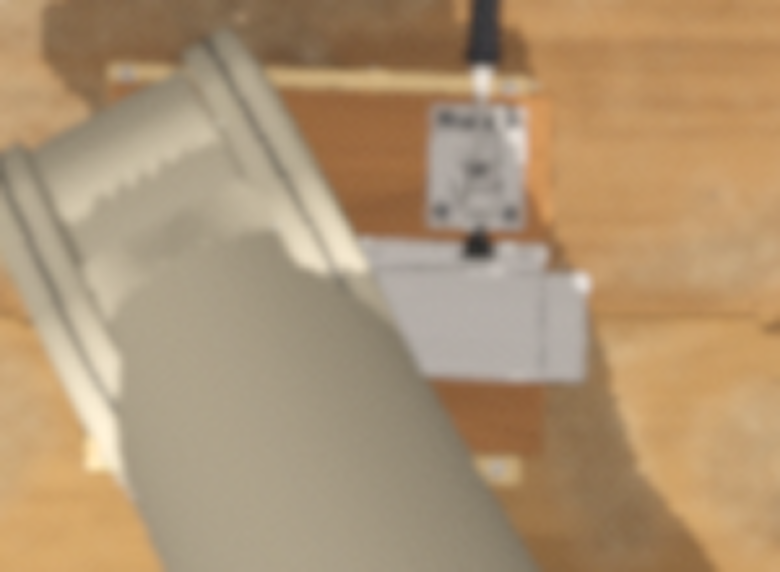

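View pics/side6.png

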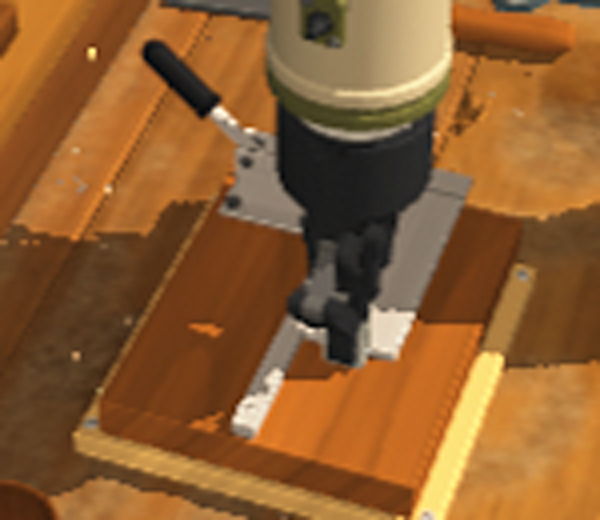

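Request:
arm_command:
  increments:
    - [0,-0.001,0,0,0,0]
    - [0,0,0,0,0,0]
    - [0,0.008,0,0,0,0]
    - [0,0,-0.03,0,0,0]
    - [0.025,-0.02,0,0,0,0]
    - [0.024,-0.025,0,0,0,0]
    - [0,0,0.02,0,0,0]
    - [0,0,0.01,0,0,0]

```text
time_s: 11.0
ee_pos: [426.7, 219.8, 63.8]
orientation: [-0.048, -3.141, 0.0]
wrist_force: [-0.1, 1.0, -0.1]
width: 0.2
```

```bash
python3 look.py 7; python3 wl.py 7
```

```text
11.0 [426.67897009 219.75811957  63.78808541] [-0.11080188  1.00617291 -0.10095128]
11.1 [426.75123674 220.01209142  63.30111261] [ 0.58011027 -0.77638014 -0.959564  ]
```

View pics/w7.png

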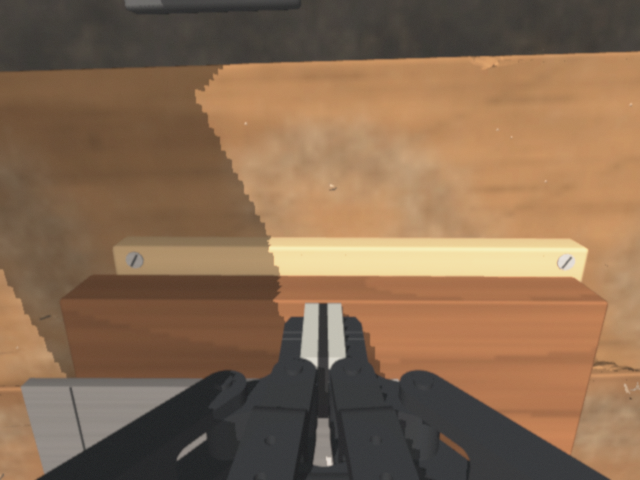

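View pics/side7.png

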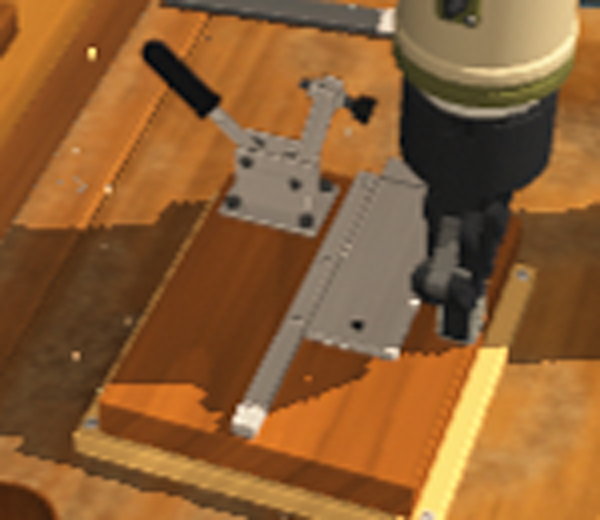

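Request:
arm_command:
  increments:
    - [-0.005,0,-0.001,0,0,0]
    - [-0.004,0,0,0,0,0]
    - [-0.003,0,0,0,0,0]
    - [-0.002,0,0,0,0,0]
    - [-0.002,0,0,0,0,0]
    - [-0.001,0,0,0,0,0]
    - [0,0,0,0,0,0]
    - [0,0,0,0,0,0]

```text
time_s: 11.95
ee_pos: [442.7, 219.8, 65.3]
orientation: [-0.046, -3.138, 0.001]
wrist_force: [-9.1, -0.1, 6.5]
width: -0.1
```

Request:
arm_command:
  increments:
    - [0.012,0,0,0,0,0]
    - [0,0,-0.03,0,0,0]
    - [0,0,-0.045,0,0,0]
    - [0,0.02,-0.045,0,0,0]
    - [0,0.045,-0.02,0,0,0]
    - [0,0.048,-0.01,0,0,0]
    - [0,0.048,0,0,0,0]
    - [0,0,0,0,0,0]

```text
time_s: 12.75
ee_pos: [434.2, 387.7, 215.0]
orientation: [-0.034, -3.141, -0.004]
wrist_force: [0.1, -0.9, -0.6]
width: -0.1
```

```bash
python3 look.py 8; python3 wl.py 8;python3 - <<'E'
from cell import *
for c in("side","top"):
    for n in("block_corner","scraper_blank","lever_grip"): print(c,n,spot_point(c,n)[:1])
print(snapshot("wrist")["T_tool_cam"].round(2))
E
```

```text
12.75 [434.20949442 387.65627481 215.01298454] [ 0.07459492 -0.87445657 -0.55109169]
12.85 [436.40504968 381.5969986  214.85604718] [ 0.35068925 -1.71394243  0.3139948 ]
side block_corner []
side scraper_blank [{'centre': [274.2, 347.1], 'score': 0.94}]
side lever_grip [{'centre': [227.9, 292.1], 'score': 0.64}]
top block_corner [{'centre': [241.9, 356.6], 'score': 0.7}]
top scraper_blank [{'centre': [252.4, 332.6], 'score': 0.87}]
top lever_grip [{'centre': [188.1, 341.6], 'score': 0.54}]
[[  -0.     -0.95   -0.32   83.32]
 [   1.     -0.     -0.     -1.03]
 [  -0.     -0.32    0.95 -120.84]
 [   0.      0.      0.      1.  ]]
```

View pics/top8.png

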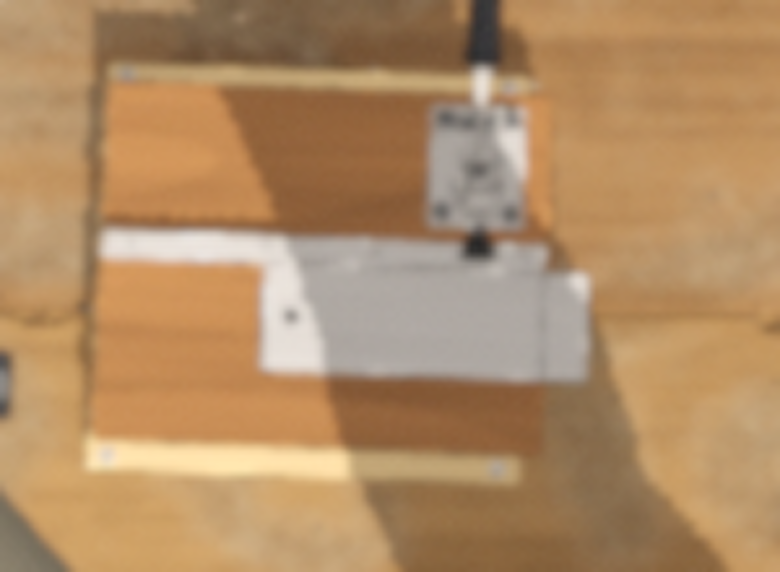

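View pics/side8.png

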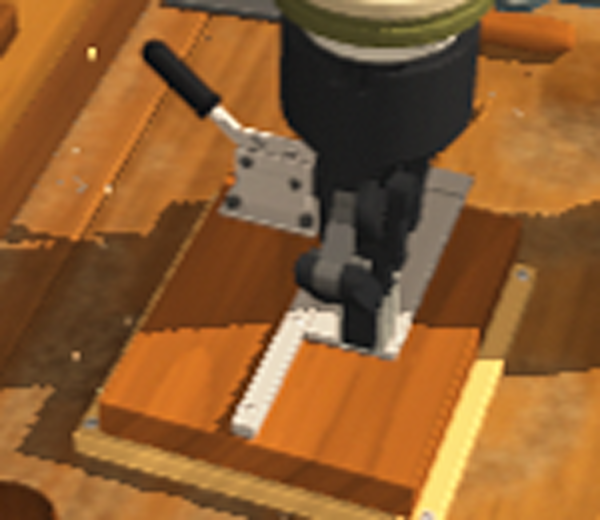

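Run:
```python
from h import *
from cell import *
B=np.load("B.npy");D={c:snapshot(c) for c in("top","side")}
g=pose2(B,[(65+66*np.cos(.75),-45,74+66*np.sin(.75)),(65+86*np.cos(.75),-45,74+86*np.sin(.75)),(110,-45,82),(131,-45,74)]);print(g)
for c in D: print(c,proj(D[c],g[:2]).round(1))
P=[D[c]["K"]@np.c_[D[c]["R"],D[c]["t"]] for c in D]
X=cv2.triangulatePoints(P[0],P[1],np.array([341.6,188.1]),np.array([292.1,227.9]));print((X[:3]/X[3]).T)
# shelf front top edge: top row ~157 at col 342 for several z
for z in(0,50,100,150,200): 
    p=ray(D["top"],(342,156),z);print(z,p,proj(D["side"],[p]).round(0))
s=sense();print(s["ee_pos"],s["orientation"])
im=D["top"]["img"][120:230,280:420,::-1];cv2.imwrite("pics/t9.png",cv2.resize(im,None,fx=5,fy=5))
im=D["side"]["img"][130:280,200:360,::-1];cv2.imwrite("pics/s9.png",cv2.resize(im,None,fx=4,fy=4))
```

```text
[[614.05514695 149.46667706 118.98815816]
 [628.68242622 149.03062467 132.62093336]
 [610.76514318 149.56475504  82.        ]
 [631.75581815 148.93900409  74.        ]]
top [[343.2 189. ]
 [343.6 181.4]]
side [[291.9 227.4]
 [285.5 221. ]]
[[613.85827234 152.83304647 120.49767994]]
0 [727.28132143 148.91280254   0.        ] [[249. 257.]]
50 [712.5542735  150.28622625  50.        ] [[253. 243.]]
100 [697.82722557 151.65964996 100.        ] [[257. 227.]]
150 [683.10017763 153.03307366 150.        ] [[261. 211.]]
200 [668.3731297  154.40649737 200.        ] [[266. 194.]]
[437.24814146 380.6187353  215.65893495] [4.78641980e-02 3.14110090e+00 4.23117558e-04]
```

View pics/t9.png

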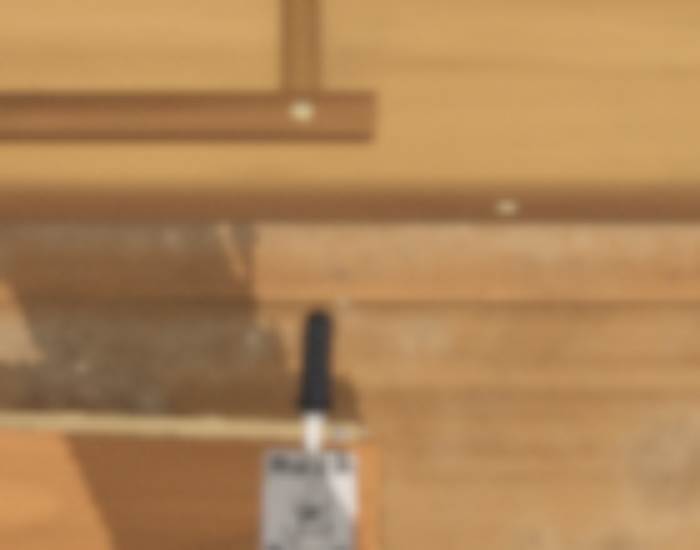

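View pics/s9.png

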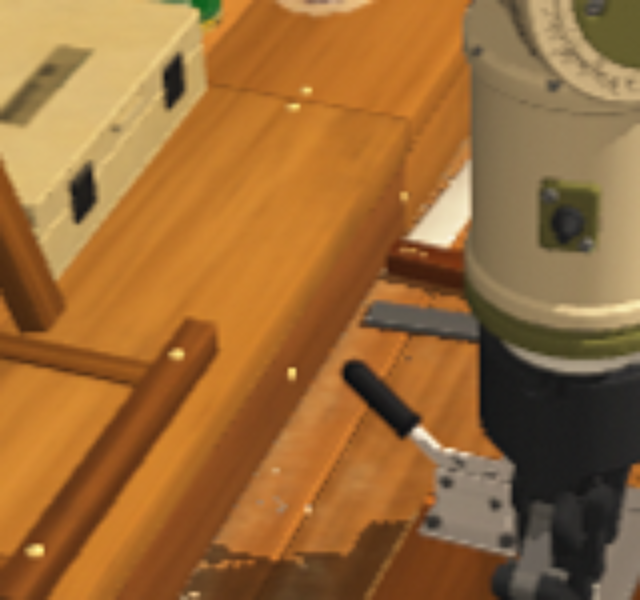

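Request:
arm_command:
  increments:
    - [-0.024,-0.031,0,0,0,0]
    - [-0.026,-0.032,0,0,0,0]
    - [-0.026,-0.032,0,0,0,0]
    - [-0.026,-0.032,0,0,0,0]
    - [-0.026,-0.032,0,0,0,0]
    - [-0.026,-0.032,0,0,0,0]
    - [-0.026,-0.031,0,0,0,0]
    - [0,0,0,0,0,0]

```text
time_s: 14.15
ee_pos: [613.2, 146.6, 215.5]
orientation: [0.06, 3.139, -0.005]
wrist_force: [-0.4, -1.2, 0.2]
width: -0.0
```

```bash
python3 look.py 10; python3 wl.py 10
```

```text
14.15 [613.20065695 146.60199685 215.50194345] [-0.3869555  -1.21223692  0.23970472]
14.25 [610.75354004 152.46319301 215.24625395] [-0.53530915  0.77085341  0.24862742]
```

View pics/side10.png

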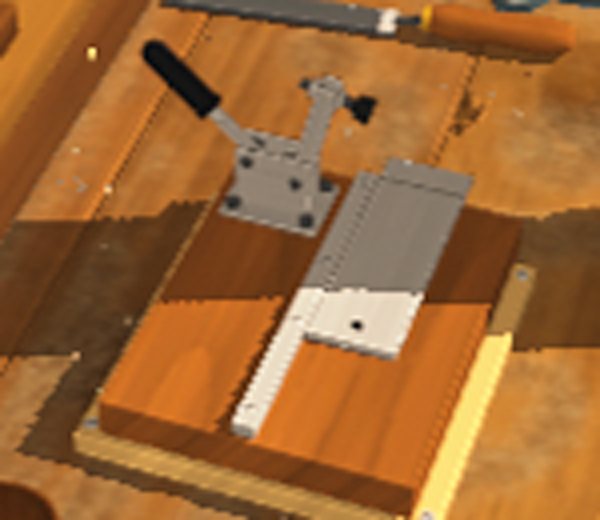

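View pics/w10.png

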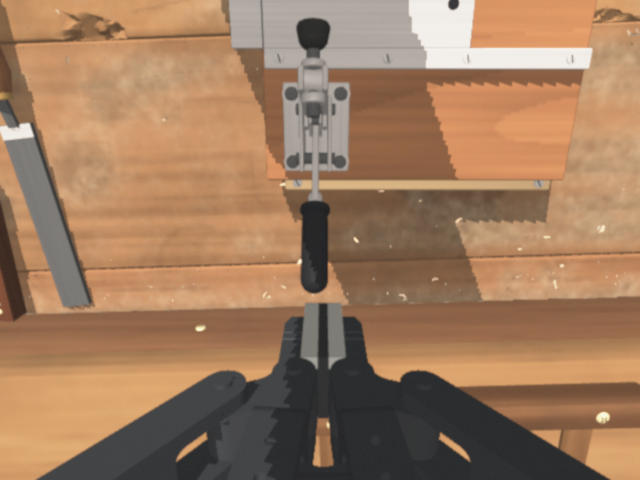

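Request:
arm_command:
  increments:
    - [0,-0.002,0.02,0,0,0]
    - [0,0,0.025,0,0,0]
    - [0,0,0.008,0,0,0]
    - [0,0,0.006,0,0,0]
    - [0,0,0.006,0,0,0]
    - [0,0,0.006,0,0,0]
    - [0,0,0.006,0,0,0]
    - [0,0,0.006,0,0,0]

```text
time_s: 15.1
ee_pos: [610.7, 151.7, 132.5]
orientation: [0.047, 3.14, 0.001]
wrist_force: [0.2, -0.3, 1.3]
width: 0.3
```

Request:
arm_command:
  increments:
    - [0,0,0.005,0,0,0]
    - [0,0,0.005,0,0,0]
    - [0,0,0.005,0,0,0]
    - [0,0,0.004,0,0,0]
    - [0,0,0.004,0,0,0]
    - [0,0,0.003,0,0,0]
    - [0,0,0.002,0,0,0]
    - [0,0,0,0,0,0]

```text
time_s: 15.9
ee_pos: [609.7, 151.6, 103.8]
orientation: [-0.047, -3.14, 0.0]
wrist_force: [0.2, 0.2, 0.4]
width: 0.2
```

Request:
arm_command:
  increments:
    - [0,0,0.001,0,0,0]
    - [0,0,0.001,0,0,0]
    - [0,0,0.001,0,0,0]
    - [0,0,0.001,0,0,0]
    - [0,0,0,0,0,0]
    - [0,0,0,0,0,0]
    - [0,0,0,0,0,0]
    - [0,0,0,0,0,0]

```text
time_s: 16.7
ee_pos: [610.0, 151.7, 102.6]
orientation: [-0.047, -3.141, -0.001]
wrist_force: [-10.5, -2.6, 22.4]
width: 0.1
```

```bash
python3 look.py 11; python3 wl.py 11
```

```text
16.7 [610.0175727  151.65657983 102.58440742] [-10.52324684  -2.58682704  22.37444075]
16.8 [610.02650876 151.63778215 102.59539327] [-10.3174103   -1.75487412  22.09095571]
```

View pics/side11.png

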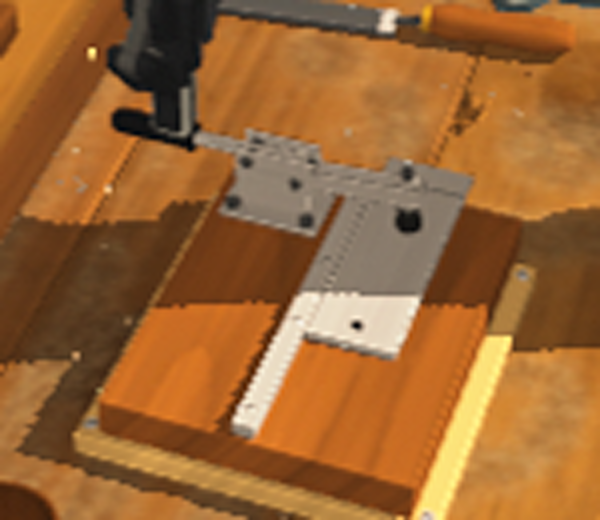

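View pics/w11.png

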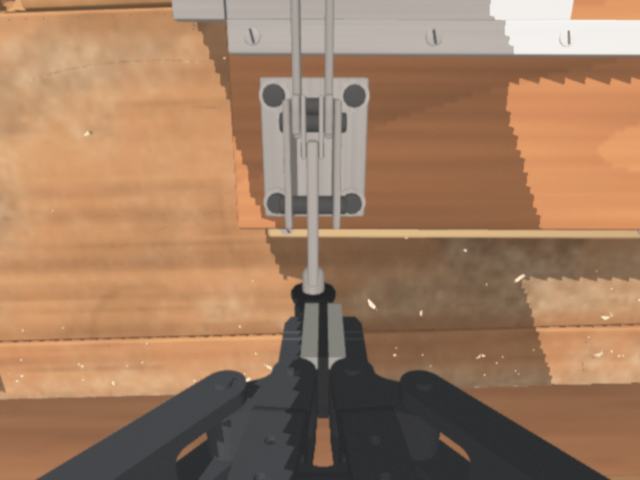

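Request:
arm_command:
  increments:
    - [0,0,-0.005,0,0,0]
    - [0,0,-0.02,0,0,0]
    - [0,0,-0.035,0,0,0]
    - [0,0,-0.035,0,0,0]
    - [0,0,-0.02,0,0,0]
    - [0,0,0,0,0,0]
    - [0,0,0,0,0,0]
    - [0,0,0,0,0,0]

```text
time_s: 17.65
ee_pos: [609.6, 151.6, 214.0]
orientation: [-0.047, -3.139, 0.001]
wrist_force: [-0.1, 0.5, 0.4]
width: 0.1
```

```bash
python3 look.py 12; python3 wl.py 12
```

```text
17.65 [609.58326141 151.58332178 214.00563509] [-0.0781723   0.53891867  0.38959016]
17.75 [609.73180558 151.5277213  214.10138557] [-0.9266335  -0.55544967 -0.79725016]
```

View pics/side12.png

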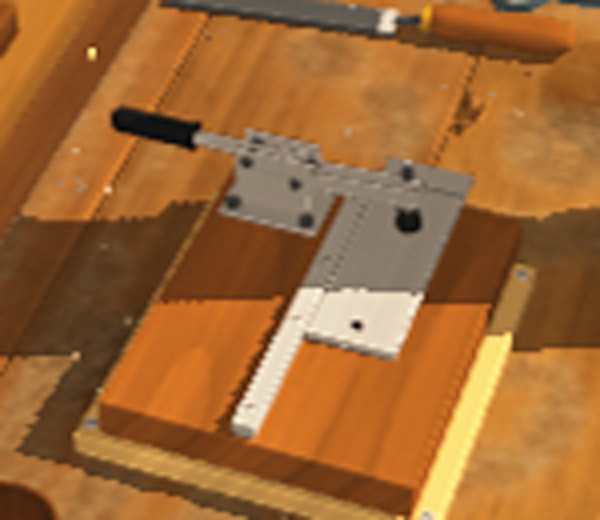

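View pics/w12.png

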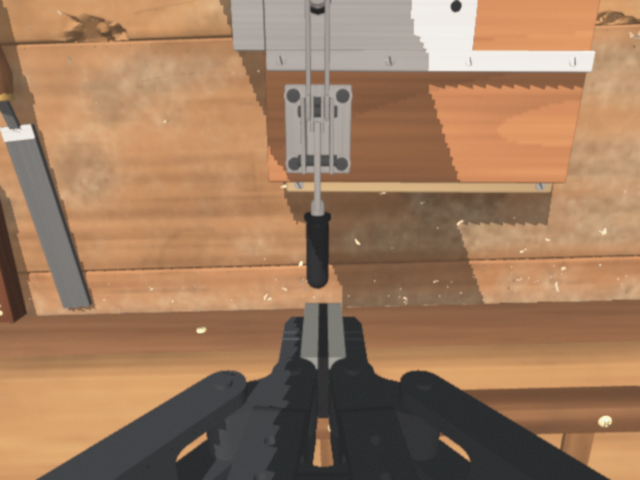

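View pics/top12.png

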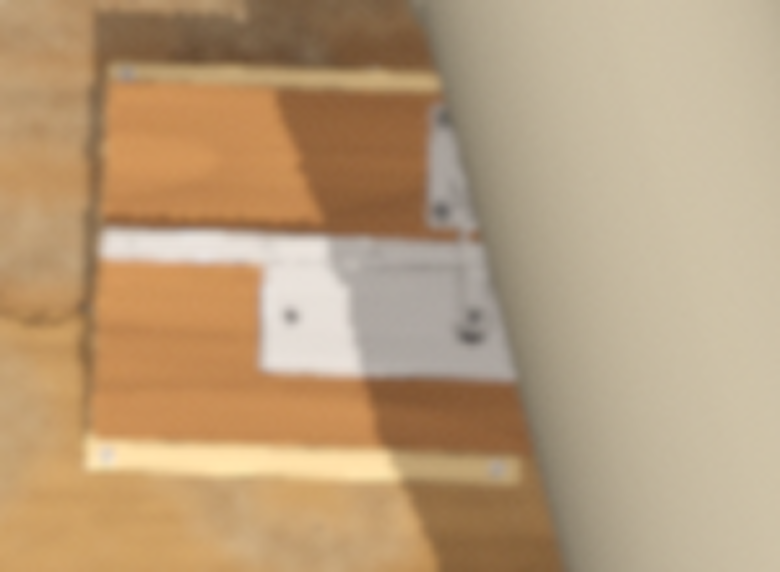

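```bash
python3 -c "
from cell import *
print(job_done())"
```

```text
the job is handed in; nothing more can be done
None
```

I set the blank and clamped it, then handed the job in at about 18 s of the 48 s allowed; `job_done` gave no verdict.

**What I did:**
- I pushed the blank flat against the fence with the shut fingertips.
- I slid it about 50 mm along the fence, then seated it against the fence again with about 9 N.
- I pressed the clamp lever down to its stop, with about 22 N measured at the wrist, and lifted clear.

**Last checks:**
- **Overhang:** the scribed line sits on the block's right-hand end to within about 1 mm in the top and wrist pictures.
- **Seating:** the blank lies against the fence and looks parallel to it. It did not visibly shift when clamped.
- **Lever:** it is level and stayed down after release. The fingertips ended about 1 mm below the height worked out for the lever level.
- **Clear of the scene:** the wrist force was near zero after I lifted away. I saw no contact with anything else on the bench, though I did not re-measure where those things lie.

The foot's pressing force and the lever's exact angle could not be measured directly; I judged both from the pictures and the firm stop. The only disagreements were 2–3 mm offsets between the camera views, in line with the stated calibration.

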